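# Put the composite syringe away and latch the light-safe tray

## Task

Put the orange-capped composite syringe from the steel instrument tray back into the empty middle place of the light-safe organiser's slide-out tray, then slide that tray in and press its front gently home, without forcing it, until its push-push latch catches. Let go and make sure that it has stayed shut. Leave the other syringes and the things around as they are.

Things in the scene. Friction and masses are not known exactly. Their poses are not given: they have to be found in the camera images.
- organizer: Light-safe composite organiser, fixed: a low white box 200 mm deep (x), 170 wide (y), 61 high, with a see-through amber hood. Origin: centre of its underside; x points to its back. The tray slides out of its front (edge at x = -100 mm, hood to -108) to -x, towards the robot. Its push-push latch: press the tray in until it stops solid and let go, and it stays; press it to the stop again and it springs out.
- tray_slide (a joint): How far the tray is out, in m: 0 the very end, 0.130 to 0.140 as found. Slides freely (1 N) in to 0.048, where an ejector spring starts to push back (3 N, rising to 7 N). The latch depth is screw-set, different each time: the solid stop is at 0.002 to 0.016, to be felt. Let go there, it comes back 4.5 mm and rests latched (0.006 to 0.021); let go 1 mm short of the stop, it springs out to 0.048.
- tray: The slide-out tray. Origin: on the counter, 108 mm behind (+x) the outer face of its white front plate, which is flat, upright, 168 mm wide (y), 8 thick (x), from 15 to 55 mm above the counter. A finger lip sticks out 10 mm along its foot (lip top 20 mm above the counter): press above it. The plate's back touches the box when fully in. It bears a push of 15 N, no more.
- press_point (a point): Round teal press mark, 26 mm across, in the middle of the outer face of the tray's front plate, 39 mm above the counter; moves with the tray. x points into the organiser, the way the tray goes in.
- nest (a point): Empty middle place in the tray: where the syringe's centre belongs, 40 mm above the counter, 74 mm behind the front plate's outer face; moves with the tray. x runs along the place, into the organiser. Two 5 mm ribs at x = -22 and +22 mm have notches 17 mm wide, their floor 7 mm below this point, rib tops 2 mm above it; tray floor 13 mm below. Neighbour syringes lie 46 mm to either side.
- syringe_orange_mid (a point): Syringe to put away, 103 mm long, 22 g: dark barrel 14 mm thick, 60 long, with orange band; orange cap at +x; winged flange (26 wide, 14 high, 3 thick) at x = -31 mm; plunger with orange thumb plate at -x. This point: its centre, on the axis, mid-barrel. It lies flat in the steel instrument tray (this point 10 mm above the counter). Either way round will do in its place.
- syringe_blue_mid (a point): A composite syringe like the orange one, with blue cap, band and thumb plate; in the steel instrument tray. This point is its centre, half-way up; x points to its cap. A bystander: leave it alone.
- syringe_green_mid (a point): A composite syringe like the orange one, with green cap, band and thumb plate; in the steel instrument tray. This point is its centre, half-way up; x points to its cap. A bystander: leave it alone.
- syringe_violet_mid (a point): A composite syringe like the orange one, with violet cap, band and thumb plate; in a side place of the slide-out tray. This point is its centre, half-way up; x points to its cap. A bystander: leave it alone.
- syringe_yellow_mid (a point): A composite syringe like the orange one, with yellow cap, band and thumb plate; in a side place of the slide-out tray. This point is its centre, half-way up; x points to its cap. A bystander: leave it alone.
- instrument_tray: Fixed flat steel instrument tray, 200 by 186 mm, floor 3 mm thick, rim 12 mm high. Origin: centre of its underside. Three syringes lie on it about 56 mm apart.
- jar: White jar with a lid, 96 mm across and 106 mm high; the loupes stand on it. Origin: centre of its underside. Bystander.
- loupes: Dental loupes with a headlight and orange filter, standing on the jar, about 190 mm long, 140 mm wide and 70 mm high. Origin: centre of its underside, on the lid. Bystander.
- bond_bottle: Small white bottle with a black cap, 26 mm across, 58 mm high. Origin: centre of its underside. Bystander.
- dappen: Small green glass dish, 36 mm across, 20 mm high. Origin: centre of its underside. Bystander.
- mirror: Steel mouth mirror lying on the counter, 180 mm long, 8 mm thick. Origin: on its handle, on the counter. Bystander.
- syringe_orange: The same orange syringe, as a body. Origin: on the underside, 7 mm below its centre.

How it is judged:
By the outcome, as a careful person would: the job done as asked, in the order asked, and still so for the second after the job is handed in, with the robot touching nothing.
It also fails if it takes over 61 s, if anything falls off the work surface, if the arm or the gripper's body presses on something with over 40 N, if the wrist force passes 120 N, or if a joint passes its speed limit or range.

## Robot

A 6-joint arm with a two-finger parallel gripper is mounted at the origin on the work surface. World frame = base frame: x ahead of the robot, y to its left, z up, the work surface at z = 0. Lengths are in m, angles in degrees, forces in N, time in s.
With the tool pointing down it reaches from about 0.325 to 0.85 m from the base axis. Payload 15.5 kg.
Tool frame: the origin (TCP) lies at the very end of the fingers, on their centre line; the grasp point (between the pads) lies arm.grip_depth behind it (arm.grip_depth is the distance from the TCP to the grasp point, in m); z points along the fingers, y is the direction in which the jaws open and shut (so a half turn about z gives the same grasp; the last joint's range is limited). The gripper opens to 91 mm and grips with 3 to 60 N. Pads are 32 mm wide; open, the fingers measure 118 mm over their backs; the gripper's body (76 mm by 178 mm) begins 60 mm behind the grasp point.
Start: joints at [64.085, 28.281, 77.091, -0, 74.628, -5.472], TCP at [0.218, 0.586, 0.214] pointing down, gripper open.
Joint ranges: [-166.48, 166.48], [-47.26, 123.95], [12.59, 153.08], [-70.14, 250.14], [6.76, 159.57], [-176.63, 176.63]. Speed limits (degrees/s): [108.29, 108.29, 147.25, 172.46, 172.46, 172.46].

## Interface

Orientations are given as a 3x3 rotation matrix whose columns are the frame's x, y, z axes.
In Python, from rig import arm gives the robot as it stands. Calls block until the motion is done:
- arm.move_to(position, orientation): joint-space move of the TCP to a pose.
- arm.move_l(position, orientation=None, feed=0.15): straight line of the TCP; orientation=None keeps the orientation; feed is the mean speed in m/s.
- arm.move_joints(angles): joint-space move.
- arm.grip(opening): finger opening in m; the grip force is fixed at half the most; returns when the fingers have stopped.
- arm.sleep(seconds).
- arm.solve_ik(position, orientation): joint angles nearest the present ones, or None.
- arm.snapshot(name): name is "side" or "top" or "wrist"; returns the picture (420x560x3 uint8, red, green, blue); there is no depth.
- arm.get_calibration(name): a dict with "intrinsics" (3x3 intrinsics, pixels), "cam_to_world" (4x4, takes a point from camera to world coordinates). Camera axes: x right, y down, z forward; pixel columns grow to the right and rows downward; lengths in m; the calibration is good to about 2 mm. A picture is of the moment at which its call begins: read the wrist's pose just before it. get_calibration takes no time and is no camera call; for the wrist camera it gives the pose at the moment of the call.
A pose or a line that the arm cannot do raises arm.Unreachable and nothing moves.
- arm.sign_off(): hands the job in, once; it reports no verdict.
Readings, each from a call of its own:
- arm.current_t(): time.
- arm.current_joint_positions(): joint angles.
- arm.current_dq(): joint speeds.
- arm.current_tau(): joint torques, N m.
- arm.current_ee_pos(): TCP position.
- arm.current_tool_rot(): TCP orientation.
- arm.current_force(): force on the tool from outside, world axes, zero at the start.
- arm.current_torque(): the same for the moment, N m.
- arm.current_width(): finger opening in m.
Only numpy, scipy, OpenCV 4.12 (cv2) and the standard library are available. Lean on these libraries where they do the work, as an engineer would, in place of code of your own. Each camera call takes 0.05 s, during which the arm holds its last target. There are 200 camera calls.

## Working session

There is one attempt and no reset: what is moved stays moved. The work goes in short steps, each a Python script; the robot and the scene stay as the last script left them, time stands still between calls to the robot, and variables do not carry over. Pictures are saved under pics/ and viewed, about 8 in all and at most 12, crops included, and the job is handed in when it is done.

```bash
mkdir -p pics; ls; python3 - <<'E'
from rig import arm
import cv2,numpy as np
for n in("top","side"):
    im=arm.snapshot(n); cv2.imwrite(f"pics/{n}0.png",im[:,:,::-1]); c=arm.get_calibration(n); print(n,np.round(c["intrinsics"],1).tolist(),np.round(c["cam_to_world"],3).tolist())
c=arm.get_calibration("wrist");print(np.round(c["cam_to_world"],3).tolist(),np.round(c["intrinsics"],1).tolist())
print(arm.current_tool_rot(),arm.grip_depth,arm.current_t(),arm.current_width())
E
```

```text
pics
top [[459.0, 0.0, 280.9], [0.0, 459.0, 209.1], [0.0, 0.0, 1.0]] [[-0.002, -0.995, 0.1, 0.475], [-1.0, 0.001, -0.005, -0.021], [0.005, -0.1, -0.995, 1.143], [0.0, 0.0, 0.0, 1.0]]
side [[404.7, 0.0, 275.8], [0.0, 404.7, 215.0], [0.0, 0.0, 1.0]] [[0.919, -0.237, 0.314, 0.23], [-0.393, -0.563, 0.727, -0.826], [0.005, -0.792, -0.611, 0.753], [0.0, 0.0, 0.0, 1.0]]
[[0.349, 0.895, 0.277, 0.14], [0.937, -0.333, -0.105, 0.613], [-0.002, 0.296, -0.955, 0.384], [0.0, 0.0, 0.0, 1.0]] [[343.3, 0.0, 276.3], [0.0, 343.3, 211.9], [0.0, 0.0, 1.0]]
[[-9.37019433e-01  3.49276953e-01 -4.38008661e-04]
 [ 3.49277215e-01  9.37019005e-01 -9.00785747e-04]
 [ 9.57987380e-05 -9.97040195e-04 -9.99999498e-01]] 0.0188 0.1 0.09129780931738635
```

View pics/top0.png

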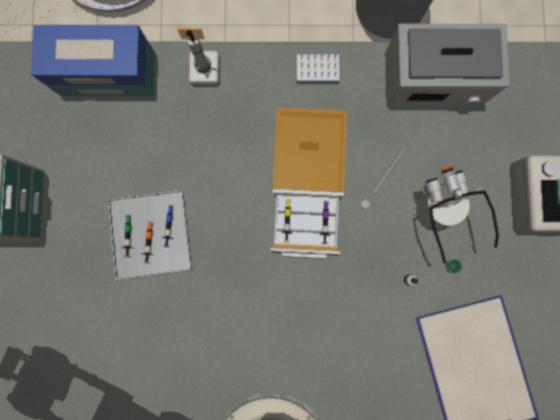

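View pics/side0.png

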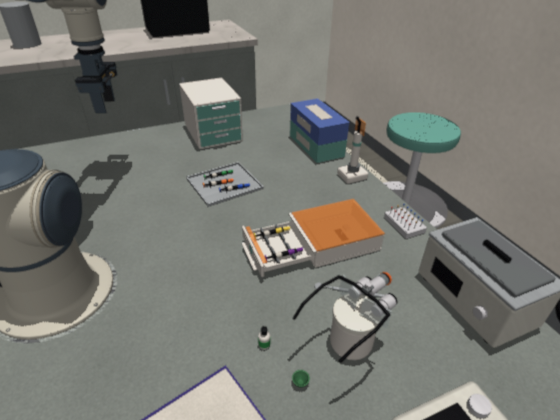

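The top view shows the orange syringe at about (149,240) in the steel tray. The slide-out tray is between rows 190 and 252, with its middle place at about (306,218). The side view agrees. Next: rough positions, then a close look.

```bash
cat > h.py <<'E'
import numpy as np,cv2
from rig import arm
def ray(n,px,z,c=None):
    c=c or arm.get_calibration(n); T=c["cam_to_world"]
    d=T[:3,:3]@np.linalg.inv(c["intrinsics"])@np.array([px[0],px[1],1.]); o=T[:3,3]
    return o+d*(z-o[2])/d[2]
def blobs(im,lo,hi,amin=4,s=110,v=70):
    h=cv2.cvtColor(im,cv2.COLOR_RGB2HSV); m=cv2.inRange(h,(lo,s,v),(hi,255,255))
    n,_,st,ce=cv2.connectedComponentsWithStats(m)
    return [(ce[i].round(1).tolist(),int(st[i,4])) for i in range(1,n) if st[i,4]>=amin]
def R(yaw): # tool down; tool x at -world x turned by yaw (rad)
    c,s=np.cos(yaw),np.sin(yaw)
    return np.array([[-c,-s,0],[-s,c,0],[0,0,-1.]])
def shot(n,name,scale=1):
    c=arm.get_calibration(n); im=arm.snapshot(n)
    cv2.imwrite(f"pics/{name}.png",im[:,:,::-1]); return im,c
E
python3 - <<'E'
from h import *
for p in [(147,262),(150,224)]: print(ray("top",p,.01))
for p in [(306,255),(306,190)]: print(ray("top",p,.05))
a=ray("top",(147,262),.01);b=ray("top",(150,224),.01)
yaw=np.arctan2(b[1]-a[1],b[0]-a[0]); m=(a+b)/2; print(yaw,m)
m[2]=.16
m[0]-=.02
print(arm.solve_ik(m,R(yaw)))
arm.move_to(m,R(yaw))
im,c=shot("wrist","w1"); print(arm.current_t(),blobs(im,4,16,15), arm.current_ee_pos())
E
```

```text
[0.45883765 0.30106161 0.01      ]
[0.55208743 0.29623578 0.01      ]
[ 0.47523928 -0.0863046   0.05      ]
[ 0.6307811  -0.08741127  0.05      ]
-0.05170560532212186 [0.50546254 0.2986487  0.01      ]
[ 2.55969336e+01  2.72352000e+01  8.87835841e+01 -2.54444375e-14
  6.39812158e+01 -6.14405535e+01]
1.6167 [([280.6, 167.8], 71), ([278.6, 237.5], 212), ([278.1, 257.7], 166)] [0.48512088 0.2995196  0.16014627]
```

View pics/w1.png

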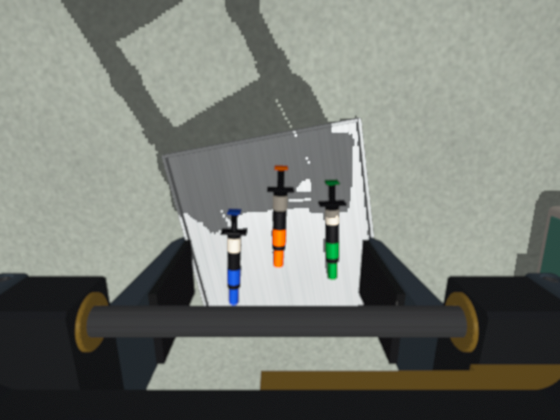

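The wrist view (image down = +x, right = +y) shows the orange syringe between blue and green. Thumb plate is at (280.6,168), flange at about (280,189), band at (278.6,237) and cap at (278,258), so the cap is at +x.

```bash
python3 - <<'E'
from h import *
im,c=shot("wrist","w1b")
pl=ray("wrist",(280.6,167.8),.010,c); ba=ray("wrist",(278.6,237.5),.015,c); ca=ray("wrist",(278.1,257.7),.012,c)
for p in (pl,ba,ca):print(p.round(4))
d=(ca-pl)[:2];yaw=np.arctan2(d[1],d[0]);print(yaw)
u=d/np.hypot(*d)
# column profile along axis
for r in range(160,272,1):
    x=280.6+(278.1-280.6)*(r-167.8)/(90); p=ray("wrist",(x,r),.010,c)
    row=im[r]; dk=int((row[255:305].astype(int).max(1)<60).sum())
    print(r,round(float((p-pl)[:2]@u*1e3),1),im[r,int(round(x))].tolist(),dk)
E
```

```text
[0.458  0.3032 0.01  ]
[0.5261 0.298  0.015 ]
[0.5492 0.2963 0.012 ]
-0.07483389348895528
160 -7.3 [114, 116, 117] 0
161 -6.4 [115, 117, 117] 0
162 -5.5 [115, 117, 117] 0
163 -4.5 [115, 117, 117] 0
164 -3.6 [117, 109, 109] 0
165 -2.6 [122, 89, 82] 0
166 -1.7 [133, 67, 39] 0
167 -0.8 [152, 63, 0] 0
168 0.2 [166, 70, 0] 0
169 1.1 [158, 66, 0] 0
170 2.1 [120, 49, 0] 0
171 3.0 [66, 29, 12] 0
172 4.0 [24, 16, 16] 6
173 5.0 [12, 13, 16] 6
174 5.9 [14, 14, 16] 6
175 6.9 [14, 15, 15] 6
176 7.8 [15, 14, 16] 6
177 8.8 [14, 14, 16] 6
178 9.8 [13, 13, 14] 6
179 10.7 [13, 14, 16] 6
180 11.7 [15, 14, 16] 6
181 12.7 [15, 15, 16] 6
182 13.6 [14, 14, 16] 6
183 14.6 [13, 13, 15] 6
184 15.6 [14, 13, 16] 6
185 16.6 [14, 14, 16] 7
186 17.5 [13, 13, 14] 7
187 18.5 [12, 14, 15] 22
188 19.5 [14, 14, 16] 25
189 20.5 [12, 13, 15] 26
190 21.5 [16, 16, 18] 26
191 22.4 [18, 18, 21] 25
192 23.4 [16, 17, 17] 16
193 24.4 [14, 14, 16] 13
194 25.4 [14, 13, 16] 13
195 26.4 [32, 32, 31] 11
196 27.4 [75, 71, 66] 0
197 28.4 [120, 114, 105] 0
198 29.4 [144, 138, 126] 0
199 30.4 [150, 144, 131] 0
200 31.4 [151, 143, 131] 0
[... 1108 characters left out ...]
139, 0] 0
245 78.4 [245, 123, 0] 0
246 79.5 [189, 91, 9] 0
247 80.6 [102, 56, 36] 2
248 81.7 [44, 38, 39] 10
249 82.8 [61, 42, 40] 1
250 83.9 [149, 72, 28] 0
251 85.0 [236, 111, 0] 0
252 86.1 [253, 134, 0] 0
253 87.2 [253, 140, 0] 0
254 88.3 [253, 141, 0] 0
255 89.4 [253, 141, 0] 0
256 90.5 [253, 141, 0] 0
257 91.7 [253, 140, 0] 0
258 92.8 [253, 140, 0] 0
259 93.9 [253, 140, 0] 0
260 95.0 [253, 139, 0] 0
261 96.1 [253, 138, 0] 0
262 97.2 [253, 138, 0] 0
263 98.4 [253, 137, 0] 0
264 99.5 [253, 135, 0] 0
265 100.6 [253, 135, 0] 0
266 101.8 [252, 145, 40] 0
267 102.9 [248, 173, 127] 0
268 104.0 [235, 205, 189] 0
269 105.2 [224, 221, 219] 0
270 106.3 [220, 223, 223] 0
271 107.5 [220, 223, 222] 0
```

```bash
python3 - <<'E'
from h import *
arm.move_to([.50,-.087,.20],R(0.))
im,c=shot("wrist","w2"); np.savez("w2.npz",im=im,T=c["cam_to_world"],K=c["intrinsics"]); print(arm.current_t(),arm.current_ee_pos())
cv2.imwrite("pics/w2c.png",cv2.resize(im[60:330,130:430],None,fx=2.2,fy=2.2)[:,:,::-1])
E
```

```text
3.1583 [ 0.50020234 -0.08607246  0.19989001]
```

View pics/w2c.png

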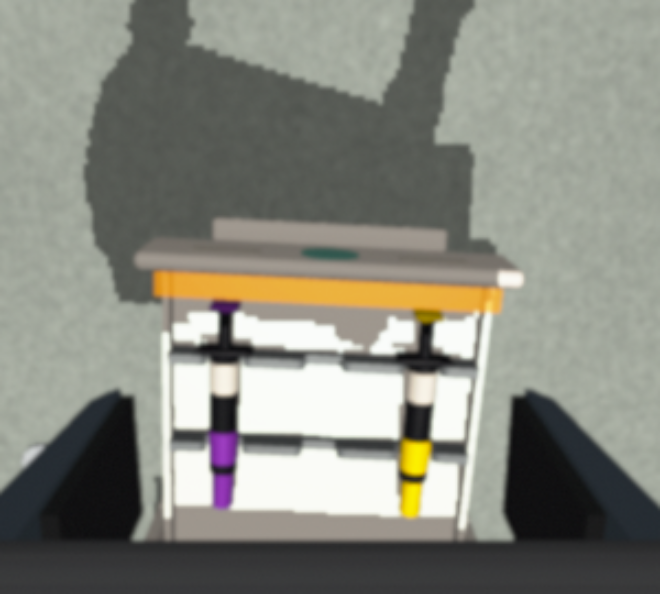

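The close view (crop, scale 2.2, offset 130,60) shows the empty place between violet (x≈222) and yellow (x≈418), with notches at (322,357) and (320,443). The plate's top runs from (140,250) to (520,270), so it is slightly yawed, and the teal mark is at (330,254).

```bash
python3 - <<'E'
from h import *
d=np.load("w2.npz");im=d["im"];c={"cam_to_world":d["T"],"intrinsics":d["K"]}
P={}
for n,lo,hi in(("violet",130,160),("yellow",22,32)):
    b=[x for x in blobs(im,lo,hi,12,90,60) if 130<x[0][1]<300];b.sort(key=lambda x:x[0][1]);print(n,b)
    b=[b[0],b[-1]]
    P[n]=[ray("wrist",q[0],.040 if i==0 else .042,c) for i,q in enumerate(b)]
    a,e=P[n]; print(n,a.round(4),e.round(4),"yaw",np.arctan2(*(e-a)[1::-1]))
f=lambda u,v:(u/2.2+130-.3,v/2.2+60-.3)
for nm,p,z in [("plateL",(140,245),.055),("plateR",(520,268),.055),("plateInL",(158,270),.055),("plateInR",(500,290),.055),("n1",(322,357),.04),("n2",(320,443),.04),("mark",(330,254),.039),
  ("r1top l",(172,366),.042),("r2 l",(172,446),.042),("wallL",(166,400),.05),("wallR",(478,400),.05)]:
    print(nm,ray("wrist",f(*p),z,c).round(4))
# teal mark
print([ (b,ray("wrist",b[0],.039,c).round(4)) for b in blobs(im,75,98,15,70,30)])
cv2.imwrite("pics/w2d.png",cv2.resize(im[160:300,195:365],None,fx=4.5,fy=4.2,interpolation=cv2.INTER_NEAREST)[:,:,::-1])
E
```

```text
violet [([231.8, 199.4], 40), ([231.0, 263.4], 192), ([230.8, 282.1], 129)]
violet [ 0.5063 -0.1324  0.04  ] [ 0.5973 -0.1366  0.042 ] yaw -0.04628354667123378
yellow [([323.9, 203.6], 69), ([318.2, 267.1], 234), ([316.2, 286.2], 157)]
yellow [ 0.5105 -0.0404  0.04  ] [ 0.6021 -0.045   0.042 ] yaw -0.051073104570546965
plateL [ 0.475  -0.1651  0.055 ]
plateR [ 0.4847 -0.0039  0.055 ]
plateInL [ 0.4858 -0.1582  0.055 ]
plateInR [ 0.4944 -0.0118  0.055 ]
n1 [ 0.53   -0.0882  0.04  ]
n2 [ 0.5736 -0.0891  0.04  ]
mark [ 0.4819 -0.0847  0.039 ]
r1top l [ 0.5338 -0.1575  0.042 ]
r2 l [ 0.5743 -0.1598  0.042 ]
wallL [ 0.5474 -0.1595  0.05  ]
wallR [ 0.5472 -0.017   0.05  ]
[(([279.6, 175.0], 60), array([ 0.4817, -0.0848,  0.039 ]))]
```

View pics/w2d.png

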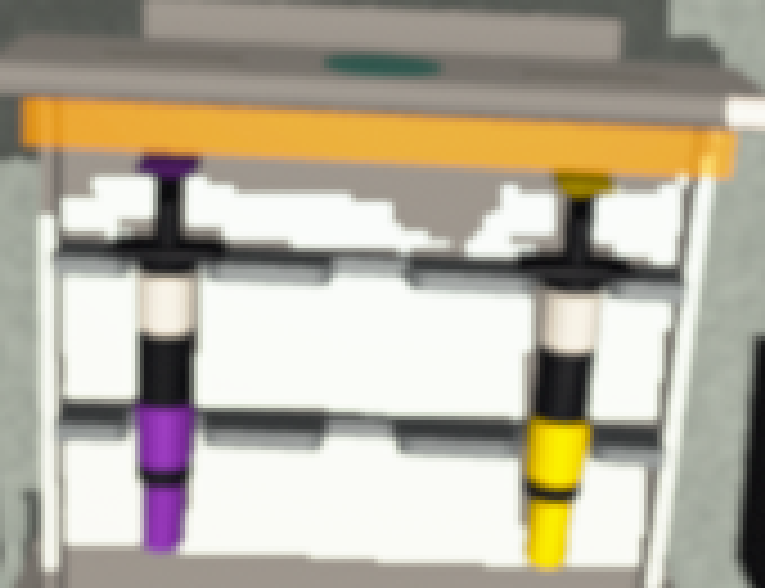

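```bash
python3 - <<'E'
from h import *
y=-.075; p=np.array([.5094,.2994])
arm.grip(.036)
arm.move_to([*p,.10],R(y)); arm.move_l([*p,.0055],feed=.1)
print(arm.current_ee_pos(),arm.current_force().round(2) if hasattr(arm.current_force(),'round') else arm.current_force())
arm.grip(0.0); print(arm.current_width(),arm.current_t())
arm.move_l([*p,.15],feed=.15)
arm.move_to([.5565,-.0889,.12],R(-.054))
im,c=shot("wrist","w3"); print(arm.current_width(),arm.current_t(),arm.current_ee_pos(),arm.current_force())
np.savez("w3.npz",im=im,T=c["cam_to_world"],K=c["intrinsics"])
cv2.imwrite("pics/w3c.png",cv2.resize(im[60:400,130:430],None,fx=2,fy=1.75)[:,:,::-1])
s=arm.snapshot("side"); cv2.imwrite("pics/s3.png",cv2.resize(s[180:300,200:400],None,fx=4,fy=4)[:,:,::-1])
E
```

```text
[0.50980279 0.29954449 0.00607394] [1.36 0.2  0.13]
0.013348203289050882 7.1583
0.013120162725936725 9.7833 [ 0.5566899  -0.08785397  0.12004264] [-0.33304027  0.4204739   0.39001386]
```

View pics/w3c.png

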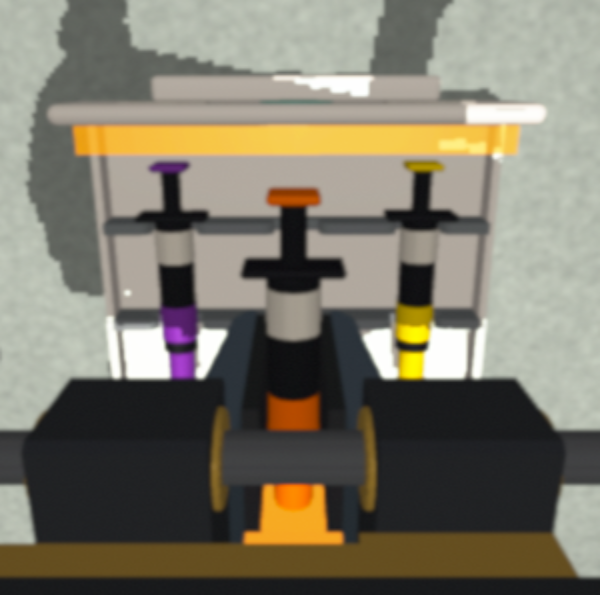

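The syringe is held square above the place (crop: thumb plate (293,197), flange (293,268), with violet at 170–180 and yellow at 420). Next I check the camera's sideways bias using the held syringe, then correct.

```bash
python3 - <<'E'
from h import *
d=np.load("w3.npz");im=d["im"];c={"cam_to_world":d["T"],"intrinsics":d["K"]}
p=np.array([0.5566899,-0.08785397,.12]);Rt=arm.current_tool_rot();print(np.round(Rt,4).tolist(),arm.current_ee_pos())
loc=lambda q:(Rt.T@(q-p)*1e3).round(2)
for b in blobs(im,3,16,15): 
    if b[0][1]<350: print("orange",b,loc(ray("wrist",b[0],.124,c)))
for n,lo,hi in(("violet",130,160),("yellow",22,32)):
    for b in blobs(im,lo,hi,12,90,60):
        if 140<b[0][1]<300: print(n,b,loc(ray("wrist",b[0],.041,c)))
# held barrel edges, flange: dark extents
g=im.astype(int).max(2)
for r in range(205,222): 
    w=np.where(g[r,240:310]<45)[0]+240
    if len(w): print(r,w.min(),w.max(),loc(ray("wrist",((w.min()+w.max())/2,r),.124,c)))
u=lambda x,y:(x/2+130-.25,y/1.75+60-.2)
# notch edges rib1 (row~226) rib2 (row~318); plus mark
for nm,q,z in[("n1l",(274,226),.040),("n1r",(320,226),.040),("markc",(297,101),.05)]: print(nm,loc(ray("wrist",u(*q),z,c)))
row=im[188:192,225:330].astype(int).max(2).mean(0); print(row.astype(int).tolist())
E
```

```text
[[-0.9986, 0.0526, 0.0001], [0.0526, 0.9986, 0.0001], [-0.0001, 0.0001, -1.0]] [ 0.5567074  -0.08785035  0.12004803]
orange ([194.2, 131.4], 72) [ 71.57 -40.75  -4.01]
orange ([179.7, 147.1], 39) [ 64.21 -48.25  -4.01]
orange ([276.3, 172.7], 266) [51.76 -1.82 -4.  ]
orange ([276.4, 296.5], 521) [-17.18  -1.78  -4.  ]
orange ([275.9, 346.7], 422) [-50.13  -2.07  -4.  ]
violet ([214.1, 155.3], 88) [ 48.86 -46.96  78.99]
violet ([219.4, 245.4], 353) [-21.64 -46.59  79.  ]
violet ([220.7, 268.3], 186) [-41.49 -46.52  79.  ]
yellow ([341.5, 154.7], 118) [49.27 45.36 79.  ]
yellow ([336.3, 244.6], 400) [-20.97  45.21  79.01]
yellow ([335.0, 268.4], 234) [-41.57  45.22  79.01]
205 271 281 [35.25 -1.97 -4.  ]
206 271 281 [34.72 -1.97 -4.  ]
207 271 282 [34.19 -1.72 -4.  ]
208 270 283 [33.67 -1.72 -4.  ]
209 253 299 [33.14 -1.97 -4.  ]
210 253 299 [32.61 -1.97 -4.  ]
211 253 300 [32.07 -1.72 -4.  ]
212 253 300 [31.54 -1.72 -4.  ]
213 252 300 [31.01 -1.97 -4.  ]
214 252 300 [30.48 -1.97 -4.  ]
215 252 301 [29.94 -1.72 -4.  ]
216 252 301 [29.4  -1.72 -4.  ]
217 252 300 [28.87 -1.97 -4.  ]
218 263 290 [28.33 -1.72 -4.  ]
219 264 289 [27.79 -1.72 -4.  ]
220 264 288 [27.25 -1.98 -4.  ]
221 264 288 [26.71 -1.98 -4.  ]
n1l [23.6  -9.03 80.  ]
n1r [23.6  8.2 80. ]
markc [75.56 -0.54 69.99]
[63, 82, 91, 86, 79, 79, 81, 84, 85, 85, 86, 86, 86, 86, 86, 86, 86, 86, 86, 86, 86, 86, 85, 86, 86, 86, 86, 86, 86, 86, 85, 86, 85, 85, 86, 86, 85, 84, 82, 79, 76, 79, 91, 97, 84, 51, 21, 15, 17, 18, 18, 19, 19, 17, 18, 16, 17, 33, 66, 93, 103, 103, 102, 95, 83, 76, 77, 80, 83, 85, 86, 86, 86, 86, 86, 86, 86, 86, 86, 86, 86, 86, 85, 86, 86, 86, 86, 86, 85, 85, 86, 86, 85, 86, 86, 86, 86, 85, 84, 83, 80, 79, 87, 99, 99]
```

```bash
cat >> h.py <<'E'
def goto(x,y,z,yaw,feed=.1):
    t=np.array([x,y,z]); arm.move_l(t,R(yaw),feed=feed); arm.sleep(.2)
    e=t-arm.current_ee_pos(); arm.move_l(t+e,R(yaw),feed=.05); arm.sleep(.2)
    return arm.current_ee_pos()
E
python3 - <<'E'
from h import *
print(goto(.5565,-.0867,.053,-.054),arm.current_force(),arm.current_t())
im,c=shot("wrist","w4");np.savez("w4.npz",im=im,T=c["cam_to_world"],K=c["intrinsics"])
p=arm.current_ee_pos();Rt=arm.current_tool_rot()
loc=lambda q:(Rt.T@(q-p)*1e3).round(2)
for b in blobs(im,3,16,15): 
    if b[0][1]<370: print("orange",b,loc(ray("wrist",b[0],.057,c)))
for n,lo,hi in(("violet",130,160),("yellow",22,32)):
    for b in blobs(im,lo,hi,12,90,60):
        if 100<b[0][1]<370: print(n,b,loc(ray("wrist",b[0],.041,c)))
cv2.imwrite("pics/w4c.png",cv2.resize(im[80:380,140:420],None,fx=2.6,fy=2)[:,:,::-1])
E
```

```text
[ 0.55615232 -0.08660702  0.05242706] [ 0.03223965  0.32870244 -0.99687213] 11.3
orange ([172.5, 146.7], 210) [ 64.42 -51.44  -4.59]
orange ([146.2, 165.4], 15) [ 55.41 -65.05  -4.59]
orange ([276.4, 172.7], 263) [51.85 -1.68 -4.59]
orange ([276.4, 296.4], 522) [-16.78  -1.65  -4.59]
orange ([276.2, 342.7], 226) [-46.94  -1.76  -4.59]
violet ([189.9, 173.8], 197) [ 48.21 -48.17  11.41]
yellow ([418.5, 153.6], 273) [59.06 73.3  11.41]
yellow ([301.0, 153.7], 3853) [58.98 11.3  11.41]
yellow ([361.5, 172.7], 257) [48.85 43.98 11.41]
```

View pics/w4c.png

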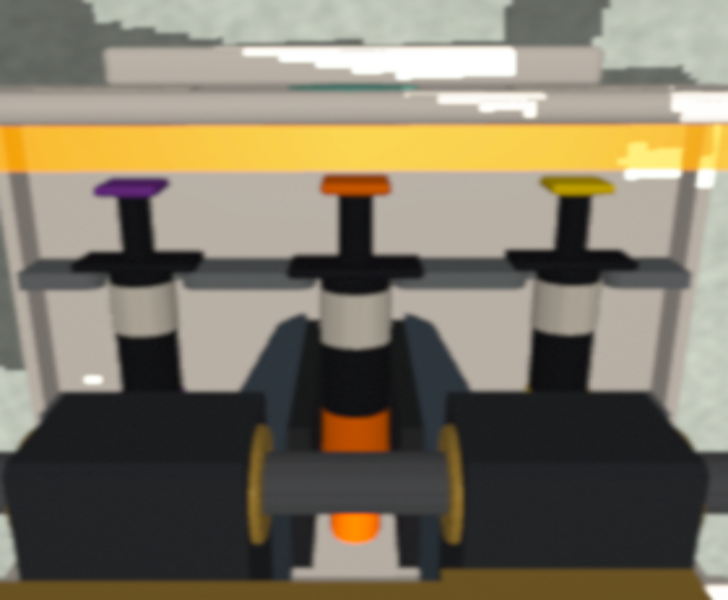

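Low view: held thumb plate at crop (355,186), neighbours at (132,188) and (577,187). Rib 1's top is at row ≈280 and the held flange at row ≈266. Sideways it is within 0.4 mm. Next I compare fore-aft and place it.

```bash
python3 - <<'E'
from h import *
d=np.load("w4.npz");im=d["im"];c={"cam_to_world":d["T"],"intrinsics":d["K"]}
p=arm.current_ee_pos();Rt=arm.current_tool_rot()
loc=lambda q:(Rt.T@(q-p)*1e3).round(2)
g=im.astype(int).max(2)
for col in (230,320): print(col,list(zip(range(205,230),g[205:230,col].tolist())))
for col in (257,295): print(col,list(zip(range(203,225),g[203:225,col].tolist())))
for r in (211,212,214,216,218,220,222,224): print(r,"z42",loc(ray("wrist",(276,r),.042,c))[0],"z33",loc(ray("wrist",(276,r),.033,c))[0],"z64",loc(ray("wrist",(276,r),.064,c))[0],"z57",loc(ray("wrist",(276,r),.057,c))[0])
E
```

```text
230 [(205, 184), (206, 184), (207, 176), (208, 151), (209, 111), (210, 78), (211, 68), (212, 68), (213, 69), (214, 68), (215, 72), (216, 80), (217, 87), (218, 90), (219, 91), (220, 90), (221, 91), (222, 91), (223, 96), (224, 120), (225, 156), (226, 178), (227, 184), (228, 185), (229, 184)]
320 [(205, 184), (206, 184), (207, 174), (208, 143), (209, 100), (210, 73), (211, 68), (212, 68), (213, 68), (214, 69), (215, 73), (216, 81), (217, 88), (218, 90), (219, 91), (220, 91), (221, 90), (222, 91), (223, 100), (224, 129), (225, 162), (226, 180), (227, 184), (228, 184), (229, 184)]
257 [(203, 184), (204, 184), (205, 179), (206, 155), (207, 110), (208, 56), (209, 22), (210, 15), (211, 14), (212, 17), (213, 19), (214, 19), (215, 22), (216, 24), (217, 24), (218, 35), (219, 57), (220, 75), (221, 83), (222, 85), (223, 99), (224, 132)]
295 [(203, 184), (204, 185), (205, 178), (206, 155), (207, 110), (208, 57), (209, 21), (210, 14), (211, 17), (212, 16), (213, 17), (214, 18), (215, 21), (216, 24), (217, 25), (218, 35), (219, 57), (220, 77), (221, 84), (222, 87), (223, 100), (224, 135)]
211 z42 27.63 z33 24.87 z64 34.38 z57 32.24
212 z42 27.06 z33 24.27 z64 33.87 z57 31.7
214 z42 25.9 z33 23.05 z64 32.86 z57 30.64
216 z42 24.73 z33 21.83 z64 31.83 z57 29.57
218 z42 23.56 z33 20.6 z64 30.81 z57 28.5
220 z42 22.39 z33 19.37 z64 29.78 z57 27.43
222 z42 21.22 z33 18.14 z64 28.74 z57 26.35
224 z42 20.04 z33 16.9 z64 27.71 z57 25.27
```

```bash
python3 - <<'E'
from h import *
print(goto(.5558,-.0869,.047,-.054)); f0=np.array(arm.current_force())
z=.047
while z>.0366:
    z-=.001; arm.move_l([.5558,-.0869,z],R(-.054),feed=.03); arm.sleep(.05)
    f=np.array(arm.current_force())-f0; print(round(z,4),arm.current_ee_pos().round(4),f.round(2))
    if np.abs(f).max()>4: break
print(arm.current_t())
im,c=shot("wrist","w5"); cv2.imwrite("pics/w5c.png",cv2.resize(im[80:380,140:420],None,fx=2.6,fy=2)[:,:,::-1])
E
```

```text
[ 0.55575844 -0.08690891  0.04700354]
0.046 [ 0.5558 -0.0869  0.046 ] [-1.52 -0.04  0.85]
0.045 [ 0.5557 -0.0869  0.0449] [-1.31  0.91 -0.68]
0.044 [ 0.5558 -0.0869  0.044 ] [-0.4   2.03  0.81]
0.043 [ 0.5558 -0.0869  0.043 ] [-0.54  1.57 -0.48]
0.042 [ 0.5558 -0.0869  0.042 ] [-0.68  0.76  0.06]
0.041 [ 0.5558 -0.0869  0.041 ] [-1.68  1.11 -0.14]
0.04 [ 0.5558 -0.0869  0.04  ] [-1.56  0.45  0.28]
0.039 [ 0.5557 -0.0869  0.039 ] [-1.44  0.26 -0.84]
0.038 [ 0.5558 -0.0869  0.038 ] [-0.82  0.29 -0.58]
0.037 [ 0.5558 -0.0869  0.037 ] [-0.99  1.15  0.39]
0.036 [ 0.5558 -0.0869  0.036 ] [-0.48  1.7  -0.24]
15.55
```

View pics/w5c.png

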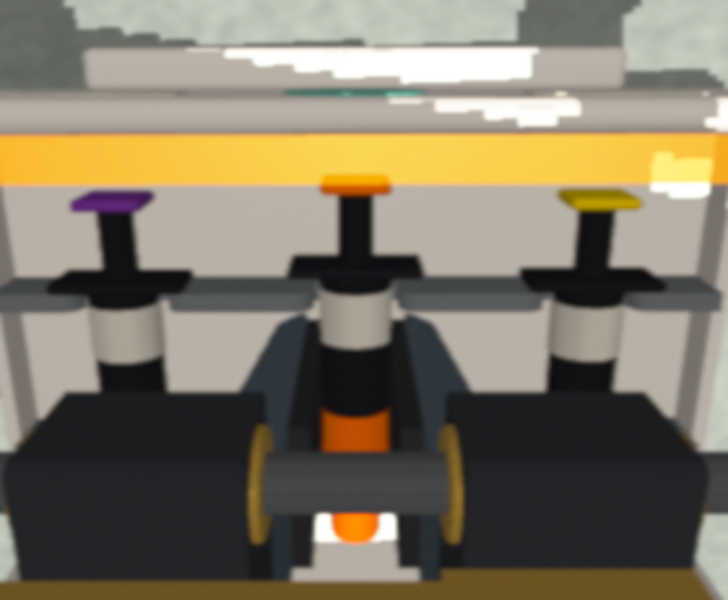

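The syringe sits in its notches without contact forces (barrel 320–392 between notch edges of about 310–405). I ease it 1 mm inwards, release and look.

```bash
python3 - <<'E'
from h import *
arm.move_l([.5568,-.08695,.0362],R(-.054),feed=.03); arm.sleep(.1); print(arm.current_force())
arm.grip(.027); print(arm.current_width())
arm.move_l([.5568,-.08695,.13],feed=.15)
arm.move_to([.50,-.084,.18],R(-.054)); arm.grip(0.0)
im,c=shot("wrist","w6"); print(arm.current_t()); np.savez("w6.npz",im=im,T=c["cam_to_world"],K=c["intrinsics"])
cv2.imwrite("pics/w6c.png",cv2.resize(im[120:320,180:380],None,fx=3.5,fy=2.9)[:,:,::-1])
p=arm.current_ee_pos();Rt=arm.current_tool_rot();loc=lambda q:(Rt.T@(q-p)*1e3).round(2)
for n,lo,hi in(("violet",130,160),("yellow",22,32),("orange",3,14),("teal",75,98)):
    for b in blobs(im,lo,hi,12,90,40):
        if 150<b[0][1]<330: print(n,b,loc(ray("wrist",b[0],.041,c)),ray("wrist",b[0],.041,c).round(4))
E
```

```text
[ 0.21359396 -1.1913639   0.55520123]
0.027085030797673052
18.175
violet ([227.5, 207.8], 50) [ -8.64 -47.7  138.89] [ 0.5061 -0.1321  0.041 ]
violet ([230.7, 271.7], 150) [-75.16 -47.28 138.88] [ 0.5725 -0.1353  0.041 ]
yellow ([325.5, 207.6], 79) [ -8.39  44.48 138.89] [ 0.5108 -0.04    0.041 ]
yellow ([323.0, 271.4], 182) [-74.76  44.83 138.89] [ 0.5771 -0.0433  0.041 ]
orange ([228.4, 204.1], 14) [ -5.02 -46.71 138.89] [ 0.5025 -0.1309  0.041 ]
orange ([276.3, 206.2], 41) [ -7.04  -1.79 138.89] [ 0.507  -0.0862  0.041 ]
orange ([276.1, 272.0], 74) [-75.45  -1.96 138.89] [ 0.5753 -0.09    0.041 ]
orange ([276.0, 292.5], 78) [-98.55  -2.06 138.88] [ 0.5983 -0.0914  0.041 ]
teal ([275.9, 179.4], 67) [ 18.56  -2.17 138.9 ] [ 0.4814 -0.0852  0.041 ]
```

View pics/w6c.png

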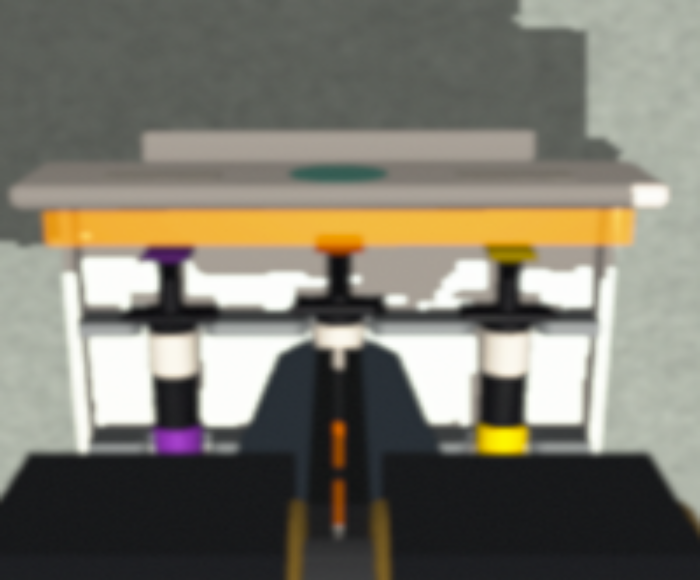

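The syringe is seated level with its neighbours: thumb plates at (170,254), (339,243) and (510,254) in the crop. The teal mark is straight ahead. Now I push with closed fingers on the mark, above the lip, feeling for the stop.

```bash
cat > push.py <<'E'
from h import *
yaw=-.054; u=np.array([np.cos(yaw),np.sin(yaw),0]); m=np.array([.4817,-.0834,.0265])
s0=m-u*.016
go=lambda s,feed:arm.move_l(s0+u*s,R(yaw),feed=feed)
def force(n=4):
    F=[]
    for _ in range(n): F.append(arm.current_force()); arm.sleep(.015)
    return np.mean(F,0)
arm.move_to(s0-u*.03+[0,0,.08],R(yaw)); go(-.03,.12)
f0=force(8); P=lambda n=4:float(-(force(n)-f0)@u)
print("w",arm.current_width(),arm.current_ee_pos().round(4),f0.round(2),arm.current_t())
s=-.006; go(s,.1); log=[]
lim=.074
while s<lim: s+=.008; go(s,.08); log.append((round(s*1e3,1),round(P(2),1)))
print(log); log=[]
# find spring
while True:
    s+=.002; go(s,.05); p=P(3); log.append((round(s*1e3,1),round(p,1)))
    if p>2.7: 
        p=P(4)
        if p>2.7: break
    if s>.11 or p>9: break
print(log,arm.current_t(),arm.current_ee_pos().round(4)); log=[]
if p>9 or s>.11: raise SystemExit("odd")
s1=s+.024
while s<s1:
    s+=.002; go(s,.05); p=P(2); log.append((round(s*1e3,1),round(p,1)))
    if p>9.5: break
while p<=10.2 and s<s1+.03:
    s+=.0004; go(s,.03); p=P(3); log.append((round(s*1e3,1),round(p,1)))
    if p>9: p=P(5)
print(log); arm.sleep(.1); print("hold",P(6),arm.current_ee_pos().round(4),arm.current_t())
E
python3 push.py
```

```text
w 8.662358105224026e-05 [ 0.4363 -0.0811  0.0272] [0.01 0.21 0.05] 19.6
[(2.0, -0.5), (10.0, 0.4), (18.0, -0.4), (26.0, -0.2), (34.0, -0.3), (42.0, 0.0), (50.0, 0.1), (58.0, -0.1), (66.0, -0.0), (74.0, -0.1)]
[(76.0, 0.6), (78.0, 0.0), (80.0, 0.1), (82.0, 0.2), (84.0, 0.1), (86.0, -0.2), (88.0, 0.0), (90.0, 1.8), (92.0, 2.9), (94.0, 2.7)] 25.9583 [ 0.5596 -0.0876  0.0265]
[(96.0, 3.1), (98.0, 2.8), (100.0, 3.2), (102.0, 3.3), (104.0, 3.7), (106.0, 3.2), (108.0, 3.5), (110.0, 4.0), (112.0, 4.4), (114.0, 4.0), (116.0, 4.4), (118.0, 4.6), (118.4, 5.6), (118.8, 5.7), (119.2, 5.5), (119.6, 5.4), (120.0, 6.3), (120.4, 5.9), (120.8, 6.3), (121.2, 5.8), (121.6, 5.9), (122.0, 5.9), (122.4, 5.5), (122.8, 6.0), (123.2, 6.0), (123.6, 5.9), (124.0, 6.5), (124.4, 6.6), (124.8, 6.4), (125.2, 7.3), (125.6, 8.8), (126.0, 10.1)]
hold 9.888531128409017 [ 0.5905 -0.0892  0.0264] 35.6417
```

There is a clear knee at 125 mm, about 35 mm after the spring starts. One slightly firmer press, then I let go and look.

```bash
python3 - <<'E'
src=open("push.py").read().split("arm.move_to(")[0]; exec(src)
f0=np.array([.01,.21,.05]); P=lambda n=4:float(-(force(n)-f0)@u)
s=.126
for i in range(3):
    p=P(6); print(round(s*1e3,1),round(p,2))
    if p>11.3: break
    s+=.0004; go(s,.03); arm.sleep(.05)
for k in (.003,.006,.009,.012,.020): go(s-k,.04); print(k,round(P(3),2))
go(s-.06,.15); arm.move_l(s0+u*(s-.06)+[0,0,.14],R(yaw),feed=.2)
arm.sleep(.3)
im,c=shot("wrist","w7"); t=arm.snapshot("top"); cv2.imwrite("pics/t7.png",t[:,:,::-1])
for b in blobs(im,75,98,12,70,40): print(b,ray("wrist",b[0],.039,c).round(4))
print(arm.current_t())
a=im[100:380,120:440]; b=t[100:300,90:400]
a=cv2.resize(a,(390,341)); b=cv2.resize(b,(400,258)); o=np.zeros((341,790,3),np.uint8); o[:,:390]=a;o[:258,390:]=b
cv2.imwrite("pics/c7.png",o[:,:,::-1])
E
```

```text
126.0 9.93
126.4 10.97
126.8 12.22
0.003 6.55
0.006 6.15
0.009 -0.13
0.012 0.25
0.02 -0.38
([276.3, 273.2], 27) [ 0.6023 -0.0916  0.039 ]
39.8083
```

View pics/c7.png

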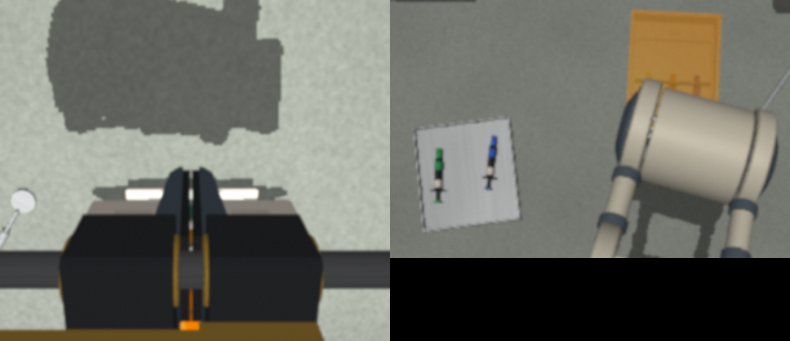

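The force dropped to zero within 6–9 mm of backing off, and the mark is at x≈0.602, which is 120.6 mm in. That matches the stop less the 4.5 mm latch return. I clear the arm for a final check.

```bash
python3 - <<'E'
from h import *
arm.move_to([.42,.12,.25],R(0.)); arm.sleep(.3)
t=arm.snapshot("top"); s=arm.snapshot("side"); print(arm.current_t(),arm.current_force())
a=cv2.resize(t[90:290,90:480],(585,300)); b=cv2.resize(s[150:390,160:420],(325,300))
cv2.imwrite("pics/c8.png",cv2.resize(np.hstack([a,b]),(790,260))[:,:,::-1])
E
```

```text
41.1917 [ 0.22321248 -0.23695574  0.27088298]
```

View pics/c8.png

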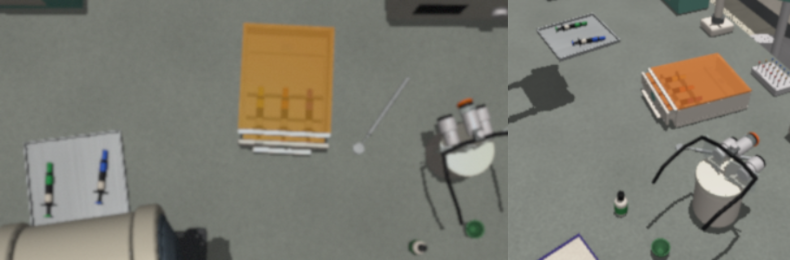

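Both views show the tray shut, with the three syringes side by side under the hood and everything else in place.

```bash
python3 -c "
from rig import arm
print(arm.sign_off(),arm.current_t())"
```

```text
the job is handed in; nothing more can be done
the job is handed in; nothing more can be done
```

The orange syringe is back in the middle place, and the tray is pushed in and latched. I handed the job in at about 41 s of the 61 s allowed.

- **Syringe:** it went into its notches without any noticeable contact force. After release it was centred between its neighbours, level with them and about 1.5 mm nearer the front, which is within the play of the place.
- **Latch:** I pushed with closed fingers on the teal mark, above the lip. The spring started after about 90 mm of travel and the solid stop came at about 125 mm. The highest reading was 12.2 N, under the 15 N limit.
- **Stayed shut:** on backing off, the force dropped to zero within 6–9 mm. The mark then measured 120.6 mm further in than at the start, which matches the stop less the 4.5 mm latch return. The last top and side pictures, with the arm clear, show the tray shut with all three syringes under the hood. The blue and green syringes and the other things look undisturbed.
- **Disagreement:** the wrist camera read about 1.8 mm off sideways. I corrected for it by comparing the held syringe with its neighbours. All checks after that agreed.

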